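# Press the board down and slide it under the fixture's leaf spring

## Task

Load the pale board with the red cleat into the hold-down fixture: with the fingertips press it down hard against its sprung bed, and keep it pressed while you slide it under the blue bridge and its leaf spring until it is fully home against the end stop. Only press and push the board, never lift it; then take the hand away, and leave the other things on the bench where they lie.

Things in the scene. Friction and masses are not known exactly. Their poses are not given: they have to be found in the camera images.
- jig: Hold-down fixture screwed to the bench, turned up to 0.5 rad either way: plywood base 128 x 372 x 12 mm (y = -202 to +170). Origin on the bench top under the channel, z up; its y axis runs along the channel and the board travels towards +y. Two wooden fences (tops at z = 34 mm) leave a 64 mm wide channel.
- bridge_entry (a point): Middle of the lower front edge of the blue bridge, where the board enters: y = +50 mm, z = 42.5 mm in the fixture's frame. The bridge has two crossbars across the channel from y = 50 to 125 mm, underside z = 42.5, top 52.5 mm (plate and screws on it to 58 mm).
- stop_face (a point): Point on the dark wooden end stop's face that the board's leading end must reach: y = +135 mm, z = 40 mm in the fixture's frame; the stop's top is at z = 48 mm. With the board against it the board's origin is at y = +45 mm.
- blank: The board: pale wood, 60 mm wide (x), 180 long (y), 20 thick, 0.1 to 0.2 kg, loose on the sprung bed in the channel, its axes along the fixture's. Origin: centre of its underside; leading end 90 mm towards +y. At the start its flat top is 48 mm over the bench, 5.5 mm too high for the bridge, and its leading end 10 to 50 mm short of the bridge.
- press_spot (a point): Middle of the board's flat top behind the cleat, 66.5 mm behind the board's origin (towards -y) and 20 mm over its underside; moves with the board. 47 mm (y) by 60 mm of flat is free round it for pressing. 23.5 mm ahead of it is the rear face of the red cleat glued across the board (44 mm wide, 16 mm long, 14 mm high), which can be pushed.
- bed (a joint): Sprung smooth metal floor of the channel (level, 328 mm long): m pressed down from its raised rest at 0 (top z = 28 mm) to the bottom at 0.009. 4 to 6 N of push starts it, each mm takes 0.9 N more (about 12 N at 7.5 mm). The board clears the bridge once this exceeds 0.0055; 0.0073 to 0.0085 is good while sliding. It rises on release; with the board under the bridge it stops at about 0.0055.
- leaf (a joint): Steel leaf spring under the bridge between the crossbars, 26 mm wide, sloping down towards +y: rad, 0 hanging free (tip 8 mm under the crossbars), about 0.2 when the board has passed under it; it then presses on the board with some 4 N and drags a little.
- spanner_17: grey open-ended spanner, 42 x 200 x 6 mm; a bystander, lying loose on the bench; origin: centre of its underside
- tape_measure: yellow tape measure, 62 x 85 x 37 mm; a bystander, lying loose on the bench; origin: centre of its underside
- tape_roll: roll of brown tape lying flat, 101 mm across, 24 mm high; a bystander, lying loose on the bench; origin: centre of its underside
- screwdriver_b: screwdriver with green handle, 190 mm long; a bystander, lying loose on the bench; origin: centre of its underside
- sanding_block: brown sanding block, 62 x 113 x 31 mm; a bystander, lying loose on the bench; origin: centre of its underside
Not all that is in view belongs to the job. There is more than one size of the blank; the job needs the larger.

How it is judged:
By the outcome, as a careful person would: the job done as asked, in the order asked, and still so for the second after the job is handed in, with the robot touching nothing.
It also fails if it takes over 40 s, if anything falls off the work surface, if the arm or the gripper's body presses on something with over 40 N, if the wrist force passes 120 N, or if a joint passes its speed limit or range.

## Robot

A 6-joint arm with a two-finger parallel gripper is mounted at the origin on a cart in front of the work surface, level with it; the furniture and walls round the work are solid. World frame = base frame: x ahead of the robot, y to its left, z up, the work surface at z = 0. Lengths are in m, angles in rad, forces in N, time in s.
With the tool pointing down it reaches from about 0.35 to 0.975 m from the base axis. Payload 4.9 kg.
Tool frame: the origin (TCP) lies at the very end of the fingers, on their centre line; the grasp point (between the pads) lies 19 mm behind it; z points along the fingers, y is the line along which they close (so a half turn about z gives the same grasp; the last joint's range is limited). The gripper opens to 85 mm and grips with 20 to 120 N. Pads are 22 mm wide; open, the fingers measure 114 mm over their backs; the gripper's body (76 mm by 85 mm) begins 54 mm behind the grasp point. The pads swing forward as they close: fully open they stand 13 mm farther back than shut.
Start: joints at [-1.308, 0.053, 1.613, -0, 1.476, -0.119], TCP at [0.233, -0.58, 0.231] pointing down, gripper open.
Joint ranges: [-3.01, 3.01], [-1.01, 2.22], [0.06, 2.58], [-1.02, 4.17], [0.09, 2.62], [-3.14, 3.14]. Speed limits (rad/s): [2.57, 2.57, 3.14, 3.14, 3.14, 3.14].

## Interface

Orientations are given as a unit quaternion [w, x, y, z].
In Python, from cell import r gives the robot as it stands.
- The arm moves only by the tool servo_tool, never from a script. Its argument "increments" is a list of rows, each an object with "jaw": the opening in per cent of the stroke, from 0 (shut) to 100 (fully open); "translation": the shift along the world's x, y, z in mm, a list of three; "rot": the turn, a rotation vector about the world's x, y, z in degrees, a list of three. A call has 1 to 12 rows; each row is the pose to reach, as a shift and turn from the pose commanded when the call began; what a row does not reach only later rows make up. A row lasts 1/12 s, in which the tool goes at most 41.7 mm and 7.16 degrees, less where a joint would pass 70% of its speed; a pose out of reach is approached as far as the arm can. A call with a gripper value outside its range is refused whole. The fingers move at their own pace and stop on an object; the grip force is fixed at half the most. Time passes only in rows, so rows that repeat a pose let the fingers close. It gives the time, the measured TCP pose, the force and the opening at its end, in the units of the state.
- r.state(): the state, without advancing time (a new reading comes with each control period).
- r.read_camera(name): name is "scene" or "side" or "wrist"; returns a dict with "frame" (384x512x3 uint8, red, green, blue), "fovy" (degrees; the focal length in pixels is half the picture's height over the tangent of half this angle, whatever the lens; pixels are square), "cx", "cy" (the principal point, pixels), "R" (3x3) and "t" (3): a world point X has camera coordinates R X + t; the wrist camera has in their place "mount" (4x4, takes a point from camera to tool coordinates, whose origin is the TCP and whose axes are the flange's). Camera axes: x right, y down, z forward; pixel columns grow to the right and rows downward; lengths in m; the calibration is good to about 2 mm. A picture is of the moment at which its call begins: read the wrist's pose just before it. There is no depth.
- r.job_done(): hands the job in, once; it reports no verdict.
The state is a dict: "clock": time; "q": joint angles; "qvel": joint speeds; "joint_torque": joint torques, N m; "ee_pos": TCP position; "ee_rot": TCP orientation; "ft_force": force on the tool from outside, world axes, zero at the start; "moment": the same for the moment, N m; "width": finger opening in m.
Only numpy, scipy, OpenCV 4.12 (cv2) and the standard library are available. Lean on these libraries where they do the work, as an engineer would, in place of code of your own. Each camera call takes 0.05 s, during which the arm holds its last target. There are 200 camera calls.

## Working session

There is one attempt and no reset: what is moved stays moved. The work goes in short steps, Python scripts to look and compute and a tool call to move; the robot and the scene stay as the last step left them, time stands still between calls to the robot, and variables do not carry over. Pictures are saved under pics/ and viewed, on a budget of 10 in all, crops included, one or two more only if the job needs it, and the job is handed in when it is done.

Besides the shell and the picture viewer there is one more tool, called after "Emit:" by a JSON object that holds its "op" and its "data". servo_tool: Moves the arm, as the interface text tells. Its arguments: {"type":"object","properties":{"increments":{"type":"array"}},"required":["increments"]}

```bash
mkdir -p pics; cat > h.py <<'E'
import numpy as np, cv2
from cell import r
def snap(n,f,crop=None,s=1):
    c=r.read_camera(n); im=cv2.cvtColor(c["frame"],cv2.COLOR_RGB2BGR)
    if crop: a,b,w,h=crop; im=im[b:b+h,a:a+w]
    im=cv2.resize(im,None,fx=s,fy=s,interpolation=cv2.INTER_CUBIC); cv2.imwrite("pics/"+f,im); return c
def ray(c,uv,z):
    R=np.array(c["R"]);t=np.array(c["t"]);f=c["frame"].shape[0]/2/np.tan(np.radians(c["fovy"])/2)
    d=R.T@np.array([(uv[0]-c["cx"])/f,(uv[1]-c["cy"])/f,1]);o=-R.T@t
    return o+d*(z-o[2])/d[2]
def proj(c,X):
    f=c["frame"].shape[0]/2/np.tan(np.radians(c["fovy"])/2)
    p=np.array(c["R"])@np.array(X)+np.array(c["t"]);return np.array([c["cx"]+f*p[0]/p[2],c["cy"]+f*p[1]/p[2]])
E
python3 - <<'E'
from h import *
a=snap("scene","a.png",s=1.5);b=snap("side","b.png",s=1.5)
for c in (a,b): print(c["fovy"],c["cx"],c["cy"],-np.array(c["R"]).T@np.array(c["t"]),{k for k in c})
print(r.state())
E
```

```text
56.35838355868677 252.7945361627781 183.98832294108254 [-0.21306884  0.65044308  0.62808139] {'cx', 'cy', 'R', 'fovy', 't', 'frame'}
48.36764526914427 253.54184717529583 187.9974591105608 [0.37738619 0.85445887 0.85699148] {'cx', 'cy', 'R', 'fovy', 't', 'frame'}
{'clock': 0.1, 'q': array([-1.30801744e+00,  5.32978805e-02,  1.61414683e+00,  2.40482879e-05,
        1.47598394e+00, -1.18964532e-01]), 'qvel': array([ 0.00145851, -0.0009725 , -0.00272267,  0.00044766,  0.0001804 ,
       -0.00075303]), 'joint_torque': array([ 4.49113586e-04, -3.94904172e+01, -3.71362674e+01, -1.58910980e-04,
        3.84447689e-03, -2.40345930e-07]), 'ee_pos': array([ 0.23271913, -0.57946066,  0.23018747]), 'ee_rot': array([-9.16489111e-04,  9.81839036e-01,  1.89713637e-01, -5.40158658e-05]), 'ft_force': array([-0.87026482,  0.3805393 , -1.04155253]), 'moment': array([-0.02435289,  0.00927433, -0.05946335]), 'width': 0.08553409470875177}
```

View pics/a.png

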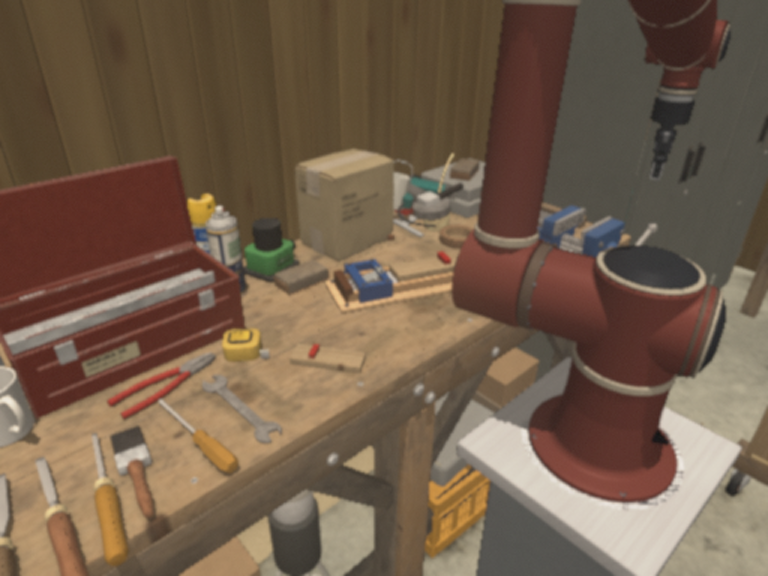

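View pics/b.png

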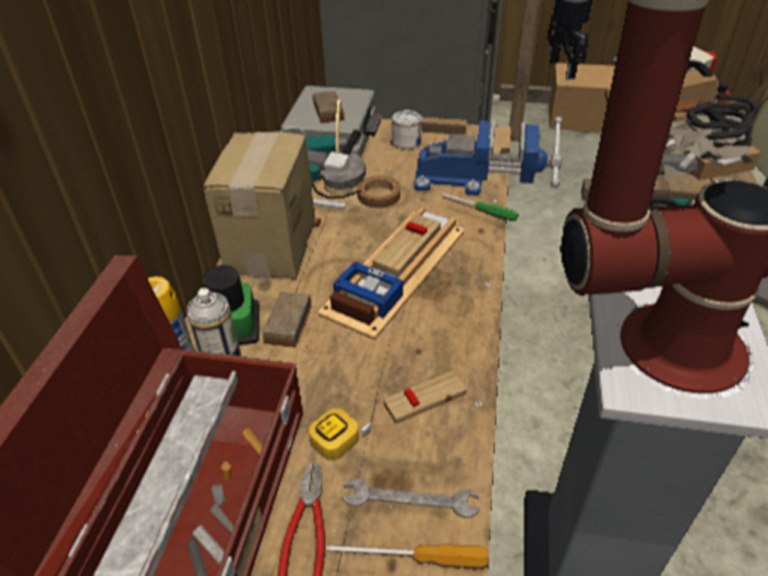

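The pictures show two boards with a red cleat. One is in the fixture (side view, about 410,245 of 768), the other is loose on the bench (about 425,397). The fixture's board looks like the larger one and is already in the channel. I'll confirm that in an enlarged crop.

```bash
python3 - <<'E'
from h import *
b=snap("side","c.png",crop=(205,130,120,96),s=6.25)
E
```

```text
(no output)
```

View pics/c.png

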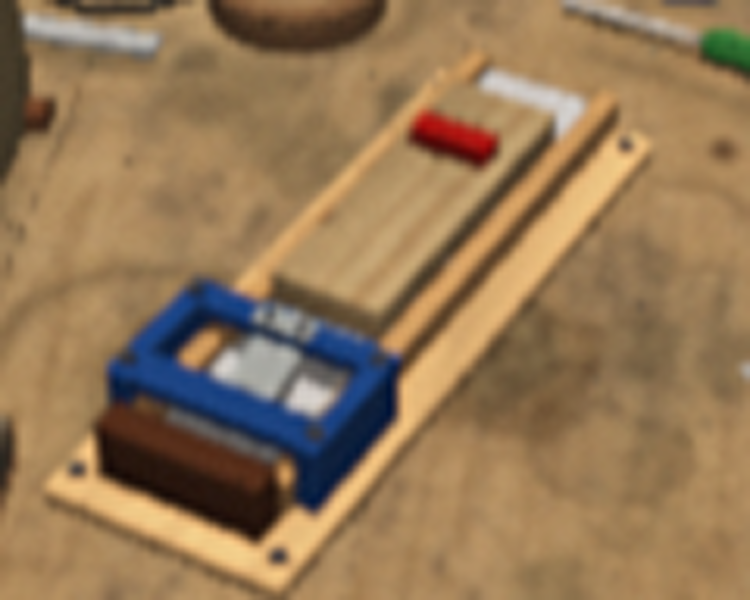

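The crop shows the long board lying in the channel, so it is the right one: cleat at (455,137), leading end at (272..375, 278..303), rear corner at (553,115). The base corners are at (47,487), (280,590) and (650,145). Next I fit the fixture's pose.

```bash
cat > fit.py <<'E'
from h import *
from scipy.optimize import least_squares
c=r.read_camera("side")
P=[((64,170,12),(47,487)),((-64,170,12),(280,590)),((-64,-202,12),(650,145))]
B=[((30,90,48),(272,278)),((-30,90,48),(375,303)),((-30,-90,48),(553,115))]
px=lambda p:np.array([205+(p[0]+.5)/6.25-.5,130+(p[1]+.5)/6.25-.5])
def W(v,X):
    x,y,th=v[:3];C,S=np.cos(th),np.sin(th);X=np.array(X)/1000
    return [x+C*X[0]-S*X[1],y+S*X[0]+C*X[1],X[2]]
def res(v):
    e=[proj(c,W(v,a))-px(b) for a,b in P]+[proj(c,W(v,(a[0],a[1]+v[3]*1000,a[2])))-px(b) for a,b in B]
    return np.ravel(e)
if __name__=="__main__":
    s=least_squares(res,[.65,-.1,-.3,-.07]);v=s.x
    print(v,np.degrees(v[2]),s.fun.round(2).reshape(-1,2))
    for n,X in dict(press=(0,v[3]*1e3-66.5,48),bridge=(0,50,42.5),home=(0,-21.5,40)).items(): print(n,W(v,X))
    # check points in crop coords
    for n,X in dict(cleatFL=(22,v[3]*1e3-27,62),cleatFR=(-22,v[3]*1e3-27,62),stopL=(32,135,48),stopR=(-32,135,48)).items():
        print(n,(proj(c,W(v,X))-[205,130])*6.25)
E
python3 fit.py
```

```text
[ 0.54207557 -0.10791495 -0.36474983 -0.06432684] -20.89862579021348 [[-1.06  0.2 ]
 [ 0.36  0.11]
 [ 0.34 -1.06]
 [-0.56 -0.88]
 [ 0.62  1.65]
 [ 0.34 -0.61]]
press [np.float64(0.49540759315261756), np.float64(-0.23013508886708933), np.float64(0.048)]
bridge [np.float64(0.5599113470837526), np.float64(-0.061204297399287816), np.float64(0.0425)]
home [np.float64(0.5344061821983055), np.float64(-0.12800052906070833), np.float64(0.04)]
cleatFL [402.01231638 121.34293262]
cleatFR [480.54979179 147.72618053]
stopL [134.45735136 405.17203091]
stopR [256.37995675 454.19441678]
```

Emit:
{"op": "servo_tool", "data": {"increments": [{"jaw": 0, "translation": [24, 32, 8], "rot": [0, 0, 5]}, {"jaw": 0, "translation": [48, 64, 15], "rot": [0, 0, 10]}, {"jaw": 0, "translation": [72, 96, 20], "rot": [0, 0, 15]}, {"jaw": 0, "translation": [96, 128, 20], "rot": [0, 0, 20]}, {"jaw": 0, "translation": [120, 160, 20], "rot": [0, 0, 25]}, {"jaw": 0, "translation": [144, 192, 20], "rot": [0, 0, 30]}, {"jaw": 0, "translation": [168, 224, 20], "rot": [0, 0, 35]}, {"jaw": 0, "translation": [192, 256, 20], "rot": [0, 0, 40]}, {"jaw": 0, "translation": [216, 288, 20], "rot": [0, 0, 44]}, {"jaw": 0, "translation": [240, 320, 20], "rot": [0, 0, 47.2]}, {"jaw": 0, "translation": [262, 349, 20], "rot": [0, 0, 47.2]}, {"jaw": 0, "translation": [262, 349, 20], "rot": [0, 0, 47.2]}]}}

```text
clock: 1.2
ee_pos: [0.4975, -0.2261, 0.2512]
ee_rot: [-0.001, 0.822, 0.57, 0.001]
ft_force: [-0.2, 0.2, 0.6]
width: -0.0
```

```bash
cat >> h.py <<'E'
from scipy.spatial.transform import Rotation as Ro
def wcam(f=None,crop=None,s=1):
    st=r.state(); c=snap("wrist",f,crop,s) if f else r.read_camera("wrist")
    T=np.eye(4);q=st["ee_rot"];T[:3,:3]=Ro.from_quat([q[1],q[2],q[3],q[0]]).as_matrix();T[:3,3]=st["ee_pos"]
    M=np.linalg.inv(T@np.array(c["mount"])); c["R"]=M[:3,:3];c["t"]=M[:3,3]
    return c,st
E
python3 - <<'E'
from h import *
import pickle
c,st=wcam("w1.png",s=1.5); pickle.dump(c,open("w1.pkl","wb"))
print(st["clock"],st["ee_pos"],st["ee_rot"],st["ft_force"],st["width"],np.array(c["mount"]).round(3),c["fovy"],c["cx"],c["cy"])
E
```

```text
1.2 [ 0.49748269 -0.22610426  0.25115984] [-6.00355069e-04  8.21883099e-01  5.69654635e-01  1.18685170e-03] [-0.19388961  0.16236378  0.56160464] -1.4592638543930209e-05 [[-0.    -0.955 -0.295  0.076]
 [ 1.    -0.     0.001  0.001]
 [-0.001 -0.295  0.955 -0.143]
 [ 0.     0.     0.     1.   ]] 67.27630780472947 257.52285400910057 192.71340622917907
```

View pics/w1.png

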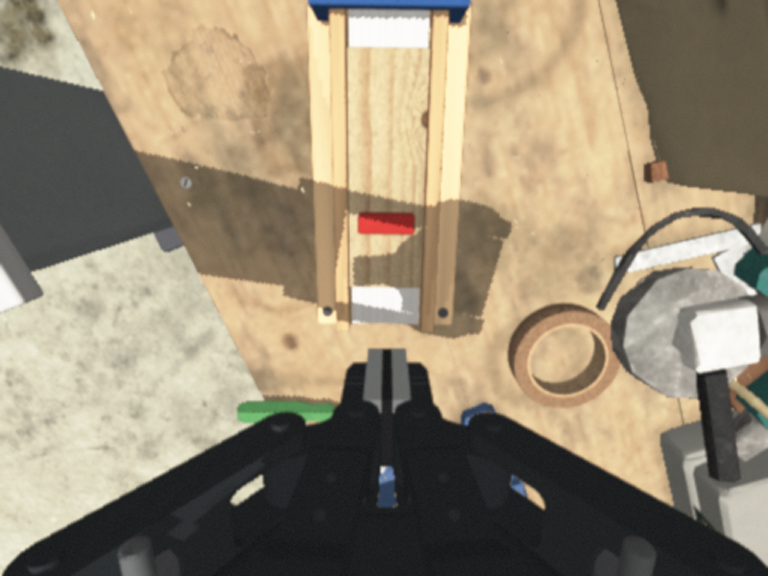

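The wrist picture shows the board straight in the channel. Its leading end is at (349..428, 47), the cleat spans (358..414, 213..234), the rear end is at row 288, and the bridge's lower front edge is at row 8.

```bash
python3 - <<'E'
from h import *
import pickle
c=pickle.load(open("w1.pkl","rb"))
g=lambda u,v,z:ray(c,((u+.5)/1.5-.5,(v+.5)/1.5-.5),z/1e3)*1e3
pts=dict(LL=(349,47,48),LR=(428,47,48),RL=(354,288,48),RR=(420,288,48),cRL=(358,213,62),cRR=(414,213,62),crL=(359,234,62),crR=(414,234,62),brL=(311,7,42.5),brR=(469,7,42.5),baseL=(318,322,12),baseR=(453,325,12))
p={k:g(*a) for k,a in pts.items()}
for k in p: print(k,p[k].round(1))
th=[]
for a,b in (("RL","LL"),("RR","LR")): d=p[b]-p[a]; print(np.linalg.norm(d),np.degrees(np.arctan2(-d[0],d[1])))
d=(p["LL"]+p["LR"]-p["RL"]-p["RR"]); th=np.arctan2(-d[0],d[1]); print("yaw",np.degrees(th))
u=np.array([-np.sin(th),np.cos(th),0]);x=np.array([np.cos(th),np.sin(th),0]);tcp=np.array([497.5,-226.1,0])
for k in p: print(k,"along",((p[k]-tcp)@u).round(1),"across",((p[k]-tcp)@x).round(1))
E
```

```text
LL [526.7 -76.3  48. ]
LR [579.5 -96.1  48. ]
RL [ 463.3 -244.4   48. ]
RR [ 514.9 -263.7   48. ]
cRL [ 490.8 -186.5   62. ]
cRR [ 530.7 -201.4   62. ]
crL [ 485.6 -201.7   62. ]
crR [ 525.3 -216.6   62. ]
brL [511.1 -42.2  42.5]
brR [615.8 -81.4  42.5]
baseL [ 412.6 -272.8   12. ]
baseR [ 531.  -320.5   12. ]
179.64000023509732 -20.68003618192681
179.69146385919257 -21.08071572927139
yaw -20.880404648474208
LL along 150.4 across -26.1
LR along 150.7 across 30.3
RL along -29.2 across -25.5
RR along -29.0 across 29.7
cRL along 34.6 across -20.4
cRR along 34.9 across 22.2
crL along 18.6 across -19.8
crR along 18.8 across 22.6
brL along 176.7 across -52.9
brR along 177.4 across 58.9
baseL along -73.9 across -62.7
baseR along -76.3 across 65.0
```

Emit:
{"op": "servo_tool", "data": {"increments": [{"jaw": 0, "translation": [0, 0, -40], "rot": [0, 0, 0]}, {"jaw": 0, "translation": [0, 0, -80], "rot": [0, 0, 0]}, {"jaw": 0, "translation": [0, 0, -120], "rot": [0, 0, 0]}, {"jaw": 0, "translation": [0, 0, -150], "rot": [0, 0, 0]}, {"jaw": 0, "translation": [0, 0, -170], "rot": [0, 0, 0]}, {"jaw": 0, "translation": [0, 0, -180], "rot": [0, 0, 0]}, {"jaw": 0, "translation": [0, 0, -180], "rot": [0, 0, 0]}, {"jaw": 0, "translation": [0, 0, -180], "rot": [0, 0, 0]}]}}

```text
clock: 1.92
ee_pos: [0.4948, -0.2318, 0.0718]
ee_rot: [0.0, 0.824, 0.567, -0.0]
ft_force: [-0.0, -0.3, 0.5]
width: -0.0002
```

```bash
python3 - <<'E'
from h import *
st=r.state();print(st["ee_pos"],st["ee_rot"],st["ft_force"],st["qvel"].round(3))
c,_=wcam("w2.png",crop=(128,64,256,192),s=3)
u=np.array([.3567,.9342]);p=st["ee_pos"][:2]
print("along to cleat rear",(np.array([.5055,-.20915])-p)@u)
E
```

```text
[ 0.49482872 -0.23175325  0.07180755] [ 1.59787406e-04  8.24016612e-01  5.66565616e-01 -2.49632554e-05] [-0.01787838 -0.32856493  0.46858428] [ 0.004 -0.027 -0.032  0.002 -0.     0.003]
along to cleat rear 0.02492240182481167
```

View pics/w2.png

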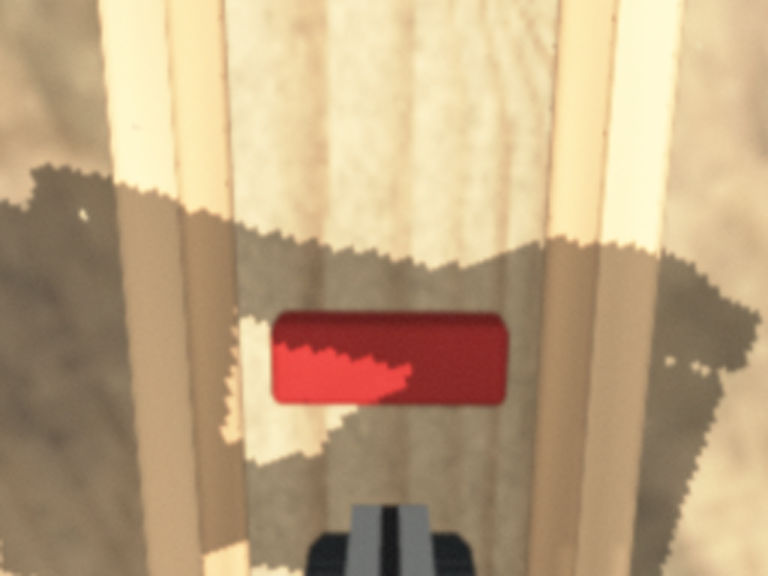

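Tip and cleat are both centred at column 390, with the tip about 14 mm behind the cleat. I'll move forward and down into light contact.

Emit:
{"op": "servo_tool", "data": {"increments": [{"jaw": 0, "translation": [2, 4, 0], "rot": [0, 0, 0]}, {"jaw": 0, "translation": [3.5, 8.2, 0], "rot": [0, 0, 0]}, {"jaw": 0, "translation": [3.5, 8.2, -8], "rot": [0, 0, 0]}, {"jaw": 0, "translation": [3.5, 8.2, -16], "rot": [0, 0, 0]}, {"jaw": 0, "translation": [3.5, 8.2, -21], "rot": [0, 0, 0]}, {"jaw": 0, "translation": [3.5, 8.2, -24], "rot": [0, 0, 0]}, {"jaw": 0, "translation": [3.5, 8.2, -26], "rot": [0, 0, 0]}, {"jaw": 0, "translation": [3.5, 8.2, -26], "rot": [0, 0, 0]}, {"jaw": 0, "translation": [3.5, 8.2, -26], "rot": [0, 0, 0]}, {"jaw": 0, "translation": [3.5, 8.2, -26], "rot": [0, 0, 0]}]}}

```text
clock: 2.8
ee_pos: [0.4986, -0.2228, 0.0461]
ee_rot: [-0.0, 0.824, 0.567, 0.0]
ft_force: [-2.3, 2.2, 7.3]
width: 0.0002
```

Emit:
{"op": "servo_tool", "data": {"increments": [{"jaw": 0, "translation": [0, 0, -2], "rot": [0, 0, 0]}, {"jaw": 0, "translation": [0, 0, -4], "rot": [0, 0, 0]}, {"jaw": 0, "translation": [0, 0, -5.5], "rot": [0, 0, 0]}, {"jaw": 0, "translation": [0, 0, -6], "rot": [0, 0, 0]}, {"jaw": 0, "translation": [0, 0, -6], "rot": [0, 0, 0]}, {"jaw": 0, "translation": [0, 0, -6], "rot": [0, 0, 0]}]}}

```text
clock: 3.3
ee_pos: [0.499, -0.223, 0.0411]
ee_rot: [0.0, 0.824, 0.567, 0.0]
ft_force: [-4.3, 2.7, 11.7]
width: -0.0001
```

Emit:
{"op": "servo_tool", "data": {"increments": [{"jaw": 0, "translation": [0, 0, -1], "rot": [0, 0, 0]}, {"jaw": 0, "translation": [0, 0, -1.3], "rot": [0, 0, 0]}, {"jaw": 0, "translation": [1.1, 2.8, -1.3], "rot": [0, 0, 0]}, {"jaw": 0, "translation": [2.1, 5.6, -1.3], "rot": [0, 0, 0]}, {"jaw": 0, "translation": [3.2, 8.4, -1.3], "rot": [0, 0, 0]}, {"jaw": 0, "translation": [4.3, 11.2, -1.3], "rot": [0, 0, 0]}, {"jaw": 0, "translation": [4.3, 11.2, -1.3], "rot": [0, 0, 0]}]}}

```text
clock: 3.88
ee_pos: [0.5035, -0.2139, 0.0406]
ee_rot: [0.002, 0.824, 0.567, -0.001]
ft_force: [-4.9, -4.1, 12.5]
width: -0.0
```

```bash
python3 - <<'E'
from h import *
st=r.state();print(st["ee_pos"],st["ft_force"])
c,_=wcam("w3.png",crop=(108,0,300,225),s=2.6)
E
```

```text
[ 0.50348408 -0.21394855  0.04055205] [-4.93618103 -4.09090988 12.54777109]
```

View pics/w3.png

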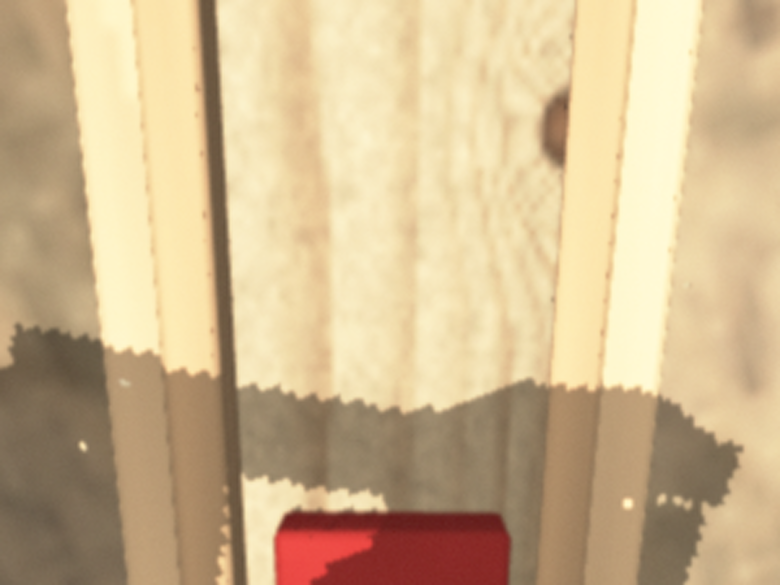

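Pressed to about 7.5 mm. The board has been pushed over against the right fence (gap on its left), so I'll ease the tip back 1.5 mm sideways and push on in stages.

Emit:
{"op": "servo_tool", "data": {"increments": [{"jaw": 0, "translation": [-0.4, 3.3, -0.3], "rot": [0, 0, 0]}, {"jaw": 0, "translation": [0.7, 6.1, -0.5], "rot": [0, 0, 0]}, {"jaw": 0, "translation": [1.8, 8.9, -0.5], "rot": [0, 0, 0]}, {"jaw": 0, "translation": [2.9, 11.7, -0.5], "rot": [0, 0, 0]}, {"jaw": 0, "translation": [4.0, 14.5, -0.5], "rot": [0, 0, 0]}, {"jaw": 0, "translation": [5.0, 17.3, -0.5], "rot": [0, 0, 0]}, {"jaw": 0, "translation": [6.1, 20.1, -0.5], "rot": [0, 0, 0]}, {"jaw": 0, "translation": [7.2, 22.9, -0.5], "rot": [0, 0, 0]}, {"jaw": 0, "translation": [8.2, 25.7, -0.5], "rot": [0, 0, 0]}, {"jaw": 0, "translation": [9.3, 28.5, -0.5], "rot": [0, 0, 0]}, {"jaw": 0, "translation": [9.3, 28.5, -0.5], "rot": [0, 0, 0]}]}}

```text
clock: 4.85
ee_pos: [0.5145, -0.1854, 0.0409]
ee_rot: [0.004, 0.824, 0.567, 0.001]
ft_force: [-0.8, -2.7, 11.9]
width: -0.0004
```

Emit:
{"op": "servo_tool", "data": {"increments": [{"jaw": 0, "translation": [0, 0, -0.6], "rot": [0, 0, 0]}, {"jaw": 0, "translation": [1.1, 2.8, -0.9], "rot": [0, 0, 0]}, {"jaw": 0, "translation": [2.1, 5.6, -0.9], "rot": [0, 0, 0]}, {"jaw": 0, "translation": [3.2, 8.4, -1], "rot": [0, 0, 0]}, {"jaw": 0, "translation": [4.3, 11.2, -1], "rot": [0, 0, 0]}, {"jaw": 0, "translation": [5.4, 14.0, -1], "rot": [0, 0, 0]}, {"jaw": 0, "translation": [6.4, 16.8, -1], "rot": [0, 0, 0]}, {"jaw": 0, "translation": [7.5, 19.6, -1], "rot": [0, 0, 0]}, {"jaw": 0, "translation": [8.6, 22.4, -1], "rot": [0, 0, 0]}, {"jaw": 0, "translation": [9.6, 25.2, -1], "rot": [0, 0, 0]}, {"jaw": 0, "translation": [10.7, 28.0, -1], "rot": [0, 0, 0]}, {"jaw": 0, "translation": [10.7, 28.0, -1], "rot": [0, 0, 0]}]}}

```text
clock: 5.85
ee_pos: [0.5248, -0.1577, 0.0393]
ee_rot: [0.004, 0.824, 0.567, 0.0]
ft_force: [-0.7, -4.6, 9.6]
width: 0.0002
```

```bash
python3 - <<'E'
from h import *
st=r.state();print(st["ee_pos"],st["ft_force"],st["ee_rot"])
c,_=wcam("w4.png",crop=(108,0,300,225),s=2.6)
E
```

```text
[ 0.52480205 -0.1576988   0.03932789] [-0.72817455 -4.61986105  9.63464686] [3.50272240e-03 8.23595398e-01 5.67166950e-01 5.39486350e-05]
```

View pics/w4.png

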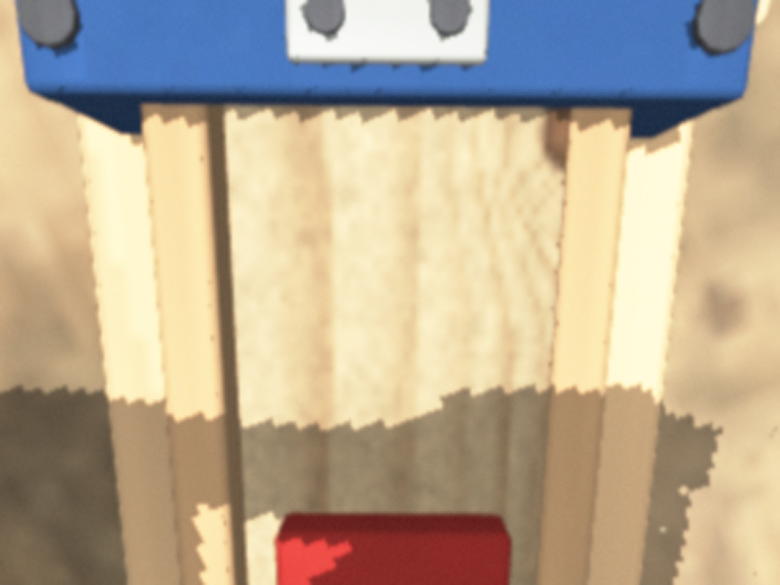

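The board is under the bridge, its leading end past row 105. The press is now slightly deep (about 8.7 mm), so I raise it 0.6 mm and carry on.

Emit:
{"op": "servo_tool", "data": {"increments": [{"jaw": 0, "translation": [0.9, 2.4, 0.4], "rot": [0, 0, 0]}, {"jaw": 0, "translation": [2.0, 5.2, 0.6], "rot": [0, 0, 0]}, {"jaw": 0, "translation": [3.1, 8.0, 0.6], "rot": [0, 0, 0]}, {"jaw": 0, "translation": [4.1, 10.8, 0.6], "rot": [0, 0, 0]}, {"jaw": 0, "translation": [5.2, 13.6, 0.6], "rot": [0, 0, 0]}, {"jaw": 0, "translation": [6.3, 16.4, 0.6], "rot": [0, 0, 0]}, {"jaw": 0, "translation": [7.3, 19.2, 0.6], "rot": [0, 0, 0]}, {"jaw": 0, "translation": [8.4, 22.0, 0.6], "rot": [0, 0, 0]}, {"jaw": 0, "translation": [9.5, 24.8, 0.6], "rot": [0, 0, 0]}, {"jaw": 0, "translation": [10.5, 27.6, 0.6], "rot": [0, 0, 0]}, {"jaw": 0, "translation": [11.8, 31.0, 0.6], "rot": [0, 0, 0]}, {"jaw": 0, "translation": [11.8, 31.0, 0.6], "rot": [0, 0, 0]}]}}

```text
clock: 6.9
ee_pos: [0.5366, -0.1262, 0.0398]
ee_rot: [0.003, 0.824, 0.567, 0.0]
ft_force: [-0.9, -3.8, 9.2]
width: -0.0
```

Emit:
{"op": "servo_tool", "data": {"increments": [{"jaw": 0, "translation": [0.7, 1.9, 0], "rot": [0, 0, 0]}, {"jaw": 0, "translation": [1.4, 3.7, 0], "rot": [0, 0, 0]}, {"jaw": 0, "translation": [2.1, 5.6, 0], "rot": [0, 0, 0]}, {"jaw": 0, "translation": [2.9, 7.5, 0], "rot": [0, 0, 0]}, {"jaw": 0, "translation": [3.6, 9.3, 0], "rot": [0, 0, 0]}, {"jaw": 0, "translation": [4.3, 11.2, 0], "rot": [0, 0, 0]}, {"jaw": 0, "translation": [5, 13, 0], "rot": [0, 0, 0]}, {"jaw": 0, "translation": [5, 13, 0], "rot": [0, 0, 0]}, {"jaw": 0, "translation": [5, 13, 0], "rot": [0, 0, 0]}]}}

```text
clock: 7.65
ee_pos: [0.5399, -0.1181, 0.0398]
ee_rot: [0.006, 0.823, 0.568, -0.004]
ft_force: [-8.3, -20.6, 11.1]
width: 0.0003
```

Blocked with about 22 N along the channel at the expected place, so the board is against the stop. I'll relax most of the preload while still touching, then lift straight up.

Emit:
{"op": "servo_tool", "data": {"increments": [{"jaw": 0, "translation": [-0.7, -1.9, 0], "rot": [0, 0, 0]}, {"jaw": 0, "translation": [-1.2, -3.2, 0], "rot": [0, 0, 0]}, {"jaw": 0, "translation": [-1.2, -3.2, 1], "rot": [0, 0, 0]}, {"jaw": 0, "translation": [-1.4, -3.7, 3], "rot": [0, 0, 0]}, {"jaw": 0, "translation": [-1.6, -4.2, 5], "rot": [0, 0, 0]}, {"jaw": 0, "translation": [-1.8, -4.7, 8], "rot": [0, 0, 0]}, {"jaw": 0, "translation": [-2, -5.2, 15], "rot": [0, 0, 0]}, {"jaw": 0, "translation": [-2, -5.2, 30], "rot": [0, 0, 0]}, {"jaw": 0, "translation": [-2, -5.2, 60], "rot": [0, 0, 0]}, {"jaw": 0, "translation": [-2, -5.2, 100], "rot": [0, 0, 0]}, {"jaw": 0, "translation": [-2, -5.2, 140], "rot": [0, 0, 0]}, {"jaw": 0, "translation": [-2, -5.2, 140], "rot": [0, 0, 0]}]}}

```text
clock: 8.65
ee_pos: [0.5423, -0.1174, 0.1875]
ee_rot: [0.006, 0.824, 0.567, 0.005]
ft_force: [0.8, -0.2, 1.4]
width: 0.0005
```

```bash
python3 - <<'E'
from h import *
import pickle
c,st=wcam("w5.png",crop=(128,0,256,192),s=3); pickle.dump(c,open("w5.pkl","wb"))
print(st["ee_pos"],st["ft_force"],st["qvel"].round(3))
E
```

```text
[ 0.54231502 -0.11741945  0.18745861] [ 0.80650535 -0.19712465  1.39238714] [-0.001  0.047  0.064 -0.    -0.079  0.   ]
```

View pics/w5.png

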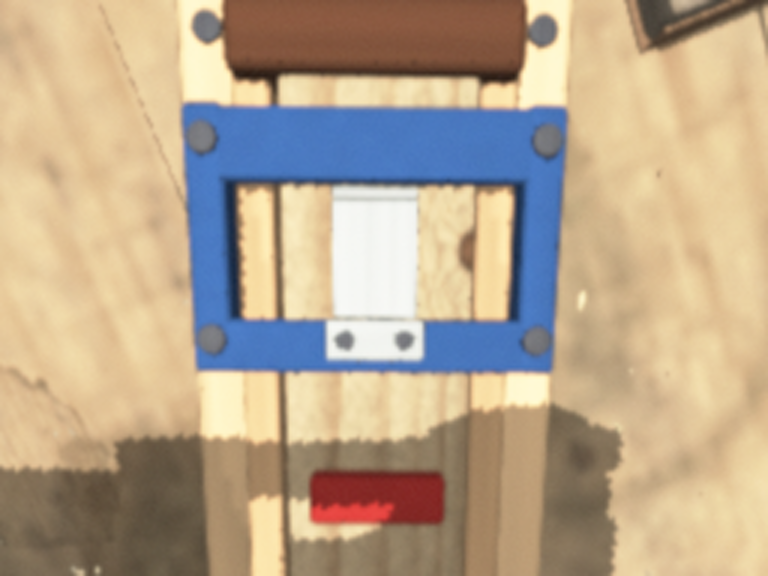

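The picture shows the board's end at the stop (row 75), the leaf over the board, and the cleat at rows 474–523. I'll measure the cleat-to-stop distance (117 mm to the cleat's front face when home).

```bash
python3 - <<'E'
from h import *
import pickle
c=pickle.load(open("w5.pkl","rb"))
g=lambda u,v,z:ray(c,(128+(u+.5)/3-.5,(v+.5)/3-.5),z/1e3)*1e3
u=np.array([.3567,.9342,0])
L={n:g(376,v,z)@u for n,v,z in (("cf",473,56.5),("cr",523,56.5),("stop48",71,48),("stop42.5",76,42.5),("brlow",371,42.5),("brtop",371,52.5))}
print({k:round(a,1) for k,a in L.items()})
for s in ("stop48","stop42.5"): print(s,"cf",L[s]-L["cf"],"cr",L[s]-L["cr"])
import cv2
im=cv2.cvtColor(c["frame"],cv2.COLOR_RGB2BGR)[10:50,195:315]
cv2.imwrite("pics/w5z.png",cv2.resize(im,None,fx=6.5,fy=6.5,interpolation=cv2.INTER_CUBIC))
E
```

```text
{'cf': np.float64(110.8), 'cr': np.float64(94.5), 'stop48': np.float64(226.3), 'stop42.5': np.float64(226.3), 'brlow': np.float64(141.6), 'brtop': np.float64(142.2)}
stop48 cf 115.51570394929374 cr 131.8557194670452
stop42.5 cf 115.51056237060197 cr 131.85057788835343
```

View pics/w5z.png

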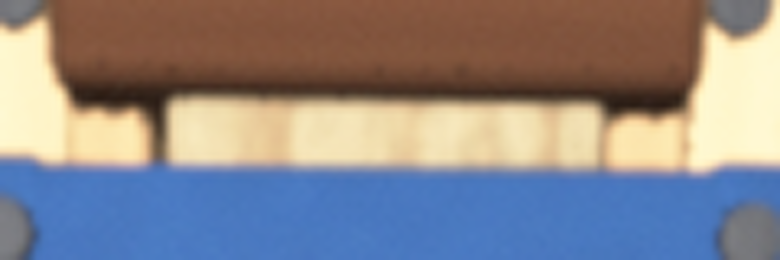

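Emit:
{"op": "servo_tool", "data": {"increments": [{"jaw": 0, "translation": [-20, -20, 20], "rot": [0, 0, 0]}, {"jaw": 0, "translation": [-35, -40, 40], "rot": [0, 0, 0]}, {"jaw": 0, "translation": [-50, -60, 60], "rot": [0, 0, 0]}, {"jaw": 0, "translation": [-50, -60, 60], "rot": [0, 0, 0]}, {"jaw": 0, "translation": [-50, -60, 60], "rot": [0, 0, 0]}, {"jaw": 0, "translation": [-50, -60, 60], "rot": [0, 0, 0]}]}}

```text
clock: 9.2
ee_pos: [0.4871, -0.1756, 0.2356]
ee_rot: [-0.001, 0.824, 0.567, -0.0]
ft_force: [0.3, -1.0, -0.9]
width: -0.0005
```

```bash
python3 -c "
from h import *
print(r.state()['ft_force'],r.state()['ee_pos']); print(r.job_done())"
```

```text
[ 0.32941893 -0.98846647 -0.92731878] [ 0.48705964 -0.17558806  0.23561861]
the job is handed in; nothing more can be done
None
```

The board is loaded and fully home. I pressed it onto the sprung bed with the shut fingertips (about 12 N) and pushed it on the cleat under the bridge and leaf until it stopped. The arm was then lifted clear and the job handed in at about 9.2 s.

- **At the stop:** the board was blocked with about 22 N along the channel. The last wrist picture shows its end against the stop with no visible gap and the leaf lying on the board. Cleat front to stop measured 115.5 mm against 117 mm nominal, which is within my measuring error.
- **Press depth:** judged from the tool height, it was mostly 7.1–8.2 mm while sliding. It was about 7.1 mm around the bridge entry, and about 8.7 mm at one check midway, slightly over the recommended 8.5 mm, before I raised it.
- **Sideways:** the board shifted about 2 mm against the right fence while being pushed; this did no harm.
- **Other things:** the tool stayed over the fixture while low, so nothing else should have been touched, but I took no final picture of the whole bench to check.

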